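# Clear a charger bay and hold its spring slide open for the lantern cell

### The job

The short fat cell in the battery charger is full: lift it out and lay it, without dropping it, fully down in the nest of its own size in the battery tray. Then pull the spring slide of the bay it came from out to the far mark, the long-cell mark, and keep it there so that I can put in the long cell standing by: finish with the gripper still holding the slide at the mark. Leave the thin cell charging in the other bay, and do not disturb the long cell, the cup or the food carrier.

Things in the scene. Friction and masses are not known exactly. Their poses are not given: they have to be found in the camera images.
- charger: light grey two-bay battery charger, fixed by suction feet, 140 (x) by 112 mm (y), deck 24 mm high. Origin: middle of its underside, z up. Display end -x, towards the robot (yaw up to 0.45); end block +x, 46 mm high, from x = 55 mm. Troughs 18 wide, 4 deep along x at y = +26 (left bay) and -26 mm (right). Cells lie from the contact at x = 55 to the slide. Corner feet, 11 mm high, reach y = +-76 mm.
- short_cell: short fat cell, 26 mm diameter, 50 mm long with its 2 mm nub, grey, about 75 g. Origin: its middle, on its axis; x along the axis to the nub. Starts in the left or right bay, middle at charger x = 30 mm, axis 33.4 mm over the table, clamped endways by the slide (5 N). Pinch it across and lift it straight up; the slide then snaps home. 30 mm is free on either side.
- thin_cell: thin cell, 14.5 mm diameter, 50 mm long, in the other bay, 52 mm beside the short cell, axis 27 mm over the table. Origin: its middle, on its axis; x along the axis. It stays there.
- tray: white battery tray, fixed, 110 (x) by 150 mm (y), 14 mm high, with three rectangular nests 5 mm deep, long side along x, picture labels at their -x ends (towards the robot, yaw up to 0.45). Origin: middle of its underside, z up. Nest centres (x, y): short cell 56 x 22 mm at (4, 45); long cell 76 x 24.5 mm at (4, 0); thin cell 56 x 15 mm at (4, -42). All empty at the start.
- short_nest (a point): middle of the floor of the short cell's own nest, 9 mm over the table (tray top 14 mm); axes as the tray's, x along the nest. The cell lies along x, nub either way, with 3 mm of play at each end; its axis is then 13 mm above this point.
- slide_left (a joint): how far the left bay's spring slide is drawn out towards the charger's -x, m: 0 = home, 0.018 = clamping a 50 mm cell, 0.021 = near mark, 0.042 = far (long-cell) mark, 0.052 = end stop. At 0 its contact face is at charger x = 23 mm. A spring pulls it home: 3 N at home, 5 N at 0.018, 7.6 N at the far mark. Let go, it snaps back.
- slide_right (a joint): how far the right bay's spring slide is drawn out towards the charger's -x, m: 0 = home, 0.018 = clamping a 50 mm cell, 0.021 = near mark, 0.042 = far (long-cell) mark, 0.052 = end stop. At 0 its contact face is at charger x = 23 mm. A spring pulls it home: 3 N at home, 5 N at 0.018, 7.6 N at the far mark. Let go, it snaps back.
- slide_left_tab (a point): middle of the grip tab of the left bay's slide (charger y = +26 mm): a black upright block 20 mm wide (charger y), 10 mm thick (x), from the deck up to 47 mm over the table, ribbed on its sides to be pinched, steel contact plate on its +x face. This point is 5 mm behind that face, 36 mm over the table. At least 30 mm is free on either side.
- slide_right_tab (a point): middle of the grip tab of the right bay's slide (charger y = -26 mm): a black upright block 20 mm wide (charger y), 10 mm thick (x), from the deck up to 47 mm over the table, ribbed on its sides to be pinched, steel contact plate on its +x face. This point is 5 mm behind that face, 36 mm over the table. At least 30 mm is free on either side.
- mark_left (a point): far (long-cell) mark of the left bay: the point on the bay's centre line, at deck height (24 mm), level with the longer black lines printed on the deck on both sides of the trough (charger x = -19 mm). The slide is at the mark when its contact face (steel, +x face of the tab) is level with them. The near mark, one shorter line outside, is 21 mm further to +x.
- mark_right (a point): far (long-cell) mark of the right bay: the point on the bay's centre line, at deck height (24 mm), level with the longer black lines printed on the deck on both sides of the trough (charger x = -19 mm). The slide is at the mark when its contact face (steel, +x face of the tab) is level with them. The near mark, one shorter line outside, is 21 mm further to +x.
- long_cell: long lantern cell, 32 mm diameter, 70 mm high, standing upright on the table beyond the charger and tray. Origin: centre of its underside, z up. Leave it.
- carrier: three-tier aluminium food carrier, 155 mm across, 245 mm high with its handle, on the robot's right. Origin: centre of its underside. Leave it.
- cup: blue plastic cup, 78 mm diameter at the rim, 95 mm high, upright, on the robot's left. Origin: centre of its underside. Leave it.
Things that resemble listed ones, but are neither listed nor needed, are in the scene too. Of the things that look like the tray, the middle-sized one is meant. What is meant by the charger is not pink, and is the smaller of those in its own colour.

How it is judged:
By the outcome, as a careful person would: the job done as asked, in the order asked, and still so for the second after the job is handed in, while the arm keeps its last pose, push and grip.
It also fails if it takes over 58 s, if anything falls off the work surface, if the arm or the gripper's body presses on something with over 40 N, if the wrist force passes 120 N, or if a joint passes its speed limit or range.

### The arm

A 6-joint arm with a two-finger parallel gripper is mounted at the origin on the work surface. World frame = base frame: x ahead of the robot, y to its left, z up, the work surface at z = 0. Lengths are in m, angles in rad, forces in N, time in s.
With the tool pointing down it reaches from about 0.4 to 0.825 m from the base axis. Payload 7 kg.
Tool frame: the origin (TCP) lies at the very end of the fingers, on their centre line; the grasp point (between the pads) lies 19 mm behind it; z points along the fingers, y is the line along which they close (so a half turn about z gives the same grasp; the last joint's range is limited). The gripper opens to 88 mm and grips with 3 to 60 N. Pads are 19 mm wide; open, the fingers measure 130 mm over their backs; the gripper's body (78 mm by 193 mm) begins 47 mm behind the grasp point.
Start: joints at [1.394, 0.359, 0.012, 0, -1.224, -0.288], TCP at [0.303, 0.603, 0.227] pointing down, gripper open.
Joint ranges: [-3.07, 3.07], [-1.43, 2.12], [-1.02, 1.25], [-3.03, 1.67], [-3.05, -0], [-3.03, 3.03]. Speed limits (rad/s): [2.39, 2.39, 3.01, 3.14, 3.14, 3.14].

### API

Orientations are given as a unit quaternion [x, y, z, w].
In Python, from rig import ctrl gives the robot as it stands.
- The arm moves only by the tool step_arm, never from a script. Its argument "series" is one flat list of numbers, 7 for each row, row after row: the shift along the world's x, y, z in cm, then the turn, a rotation vector about the world's x, y, z in degrees, then the closure in counts, from 0 (fully open) to 255 (shut). A call has 1 to 10 rows; each row is the pose to reach, as a shift and turn from the pose commanded when the call began; what a row does not reach only later rows make up. A row lasts 1/10 s, in which the tool goes at most 50 mm and 8.59 degrees, less where a joint would pass 70% of its speed; a pose out of reach is approached as far as the arm can. A call with a gripper value outside its range is refused whole. The fingers move at their own pace and stop on an object; the grip force is fixed at half the most. Time passes only in rows, so rows that repeat a pose let the fingers close. It gives the time, the measured TCP pose, the force, the opening and the grip force at its end, in the units of the state.
- ctrl.sense(): the state, without advancing time (a new reading comes with each control period).
- ctrl.grab_frame(name): name is "side" or "top" or "wrist"; returns (picture, depth): 384x512x3 uint8, blue, green, red; 384x512 float32, m along the optical axis (not along the pixel's ray), 0 where there is no reading.
- ctrl.camera_params(name): a dict with "vfov" (degrees; the focal length in pixels is half the picture's height over the tangent of half this angle, whatever the lens; pixels are square), "cx", "cy" (the principal point, pixels), "k1" (the pictures are not rectified: a ray, as slopes to the right and down, at radius r is drawn at 1 + k1 r^2 times it, then the intrinsics apply), "position" and "attitude" of the camera in the world; the wrist camera has in their place "mount" (4x4, takes a point from camera to tool coordinates, whose origin is the TCP and whose axes are the flange's). Camera axes: x right, y up, looking along -z (the intrinsics and any distortion apply to the point x, -y, -z); pixel columns grow to the right and rows downward; lengths in m; the calibration is good to about 2 mm. A picture is of the moment at which its call begins: read the wrist's pose just before it. camera_params takes no time and is no camera call.
- ctrl.job_done(): hands the job in; it is judged then, once.
The state is a dict: "clock": time; "joint_pos": joint angles; "joint_velocities": joint speeds; "joint_efforts": joint torques, N m; "ee_pos": TCP position; "ee_rot": TCP orientation; "ft_force": force on the tool from outside, world axes, zero at the start; "torque": the same for the moment, N m; "opening": finger opening in m; "grasp_force": force on a finger pad.
Only numpy, scipy, OpenCV 4.12 (cv2) and the standard library are available. Lean on these libraries where they do the work, as an engineer would, in place of code of your own. Each camera call takes 0.05 s, during which the arm holds its last target. There are 200 camera calls.

## Working session

There is one attempt and no reset: what is moved stays moved. The work goes in short steps, Python scripts to look and compute and a tool call to move; the robot and the scene stay as the last step left them, time stands still between calls to the robot, and variables do not carry over. Pictures are saved under pics/ and viewed, at most 13 in all, crops included, and the job is handed in when it is done.

Besides the shell and the picture viewer there is one more tool, called after ">>>" as name(argument=value, ...), one argument or row to a line, values as JSON. step_arm: Moves the arm, as the interface text tells. Its arguments: {"type":"object","properties":{"series":{"type":"array"}},"required":["series"]}

```bash
mkdir -p pics; ls; cat > h.py <<'E'
import numpy as np, cv2
from rig import ctrl
from scipy.spatial.transform import Rotation as R
def cam(name,st=None):
    p=ctrl.camera_params(name)
    f=192/np.tan(np.radians(p['vfov'])/2)
    if name=='wrist':
        st=st or ctrl.sense()
        T=np.eye(4);T[:3,:3]=R.from_quat(st['ee_rot']).as_matrix();T[:3,3]=st['ee_pos']
        M=T@np.array(p['mount'])
    else:
        M=np.eye(4);a=np.array(p['attitude'],float)
        M[:3,:3]=a if a.shape==(3,3) else R.from_quat(a).as_matrix()
        M[:3,3]=p['position']
    K=np.array([[f,0,p['cx']],[0,f,p['cy']],[0,0,1.]])
    return K,np.array([p['k1'],0,0,0.]),M
def rays(c,uv):
    K,D,M=c
    n=cv2.undistortPoints(np.array(uv,float).reshape(-1,1,2),K,D).reshape(-1,2)
    return np.c_[n[:,0],-n[:,1],-np.ones(len(n))]@M[:3,:3].T
def onplane(c,uv,z):
    d=rays(c,uv);o=c[2][:3,3]
    return o+d*((z-o[2])/d[:,2])[:,None]
def bydepth(c,uv,dep):
    uv=np.array(uv).reshape(-1,2); d=rays(c,uv)
    return c[2][:3,3]+d*dep[uv[:,1].astype(int),uv[:,0].astype(int)][:,None]
def proj(c,P):
    K,D,M=c
    q=(np.array(P,float).reshape(-1,3)-M[:3,3])@M[:3,:3]
    n=np.c_[q[:,0],-q[:,1],-q[:,2]]
    return cv2.projectPoints(n,np.zeros(3),np.zeros(3),K,D)[0].reshape(-1,2)
def shot(name):
    st=ctrl.sense(); im,d=ctrl.grab_frame(name); return cam(name,st),im,d
E
python3 - <<'E'
from h import *
for n in('top','side'):
    p=ctrl.camera_params(n);print(p)
    c,im,d=shot(n);np.savez(f'{n}0.npz',im=im,d=d);cv2.imwrite(f'pics/{n}0.png',im)
print(ctrl.camera_params('wrist'));print(ctrl.sense())
a=cv2.imread('pics/top0.png');
cv2.imwrite('pics/top0b.png',cv2.resize(a,(800,600),interpolation=cv2.INTER_CUBIC))
E
```

```text
pics
{'vfov': 51.02425809498986, 'cx': 256.7043485442749, 'cy': 190.45492432236784, 'k1': 0.008025769056807937, 'position': array([ 0.31351147, -0.02078552,  1.21320463]), 'attitude': array([-0.04783148,  0.03742007,  0.706613  , -0.70498933])}
{'vfov': 56.2134374401228, 'cx': 256.5454489162737, 'cy': 198.3523749304696, 'k1': -0.10368592626946505, 'position': array([-0.07083656, -0.70709929,  0.52885657]), 'attitude': array([ 0.49220875, -0.16973303, -0.27245834,  0.80912774])}
{'vfov': 66.78126385490025, 'cx': 261.91437966830796, 'cy': 188.5657644425318, 'k1': 0.007332244092361093, 'mount': array([[ 9.14439345e-04,  9.55342782e-01,  2.95498447e-01,
         7.96219813e-02],
       [ 9.99999422e-01, -7.06632237e-04, -8.10030686e-04,
         2.41678081e-04],
       [-5.65048240e-04,  2.95499017e-01, -9.55342876e-01,
        -1.57246125e-01],
       [ 0.00000000e+00,  0.00000000e+00,  0.00000000e+00,
         1.00000000e+00]])}
{'clock': 0.1, 'joint_pos': array([ 1.39405826e+00,  3.59342772e-01,  1.11742144e-02, -3.16302387e-04,
       -1.22409119e+00, -2.88054820e-01]), 'joint_velocities': array([ 0.00080483, -0.00154837,  0.00192282,  0.0014377 ,  0.00056647,
       -0.00059093]), 'joint_efforts': array([-1.32671536e-03, -5.84167349e+01,  2.93748307e+01,  7.01542631e+00,
        1.01389736e-02, -5.25039673e-05]), 'ee_pos': array([0.30241582, 0.60299032, 0.22570751]), 'ee_rot': array([ 9.73104590e-01, -2.30362539e-01, -1.07766480e-04,  7.38847528e-04]), 'ft_force': array([-0.43258897, -0.70823003, -0.13411046]), 'torque': array([ 0.01854676,  0.00184626, -0.01017591]), 'grasp_force': 0.0, 'opening': 0.08734237554809672}
```

View pics/top0b.png

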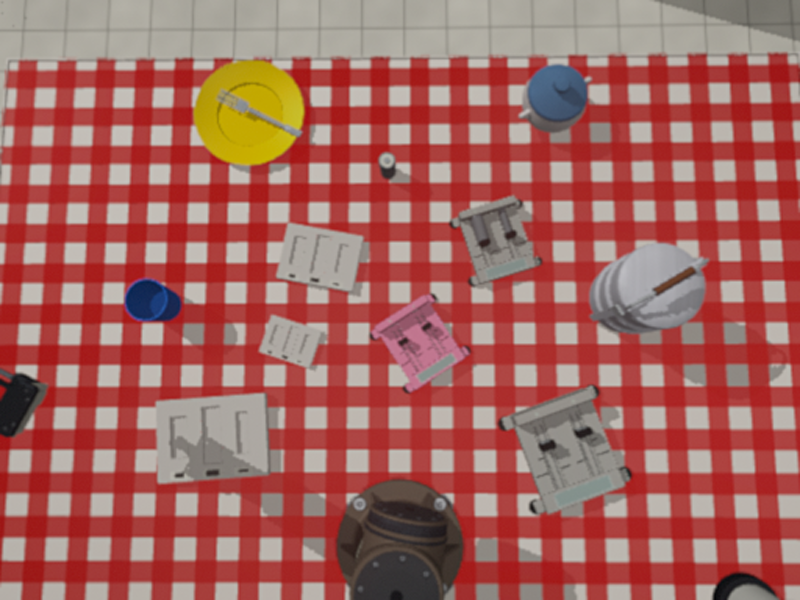

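The picture shows three tray-like things, at 800x600 pixels (320,257), (290,342) and (213,437); the middle-sized one is (320,257). Of the chargers, (420,342) is pink, and (497,240) and (565,450) are grey; the smaller grey one at (497,240) is meant. I'll check sizes and confirm in an enlarged crop.

```bash
python3 - <<'E'
from h import *
z=np.load('top0.npz');im,d=z['im'],z['d'];c=cam('top')
hsv=cv2.cvtColor(im,cv2.COLOR_BGR2HSV)
uu,vv=np.meshgrid(np.arange(512),np.arange(384))
P=bydepth(c,np.c_[uu.ravel(),vv.ravel()],d).reshape(384,512,3)
print('table z',np.median(P[200:260,40:80,2]))
for n,(x,y) in dict(tray=(320,257),small=(290,342),big=(213,437),chg=(497,240),bigchg=(565,450),pink=(420,342)).items():
    u,v=int(x*.64),int(y*.64)
    m=((P[...,2]>.006)&(P[...,2]<.07)).astype(np.uint8)
    nl,l,s,ct=cv2.connectedComponentsWithStats(m,connectivity=4)
    k=l[v,u]
    pts=P[l==k][:,:2].astype(np.float32)
    r=cv2.minAreaRect(pts);print(n,k,len(pts),r,'zmed',np.median(P[l==k][:,2]))
crop=im[115:200,165:360];cv2.imwrite('pics/crop1.png',cv2.resize(crop,None,fx=4,fy=4,interpolation=cv2.INTER_CUBIC))
E
```

```text
table z 0.0006610005790165241
tray 1349 1769 ((0.5413720607757568, 0.1577242910861969), (0.15561918914318085, 0.11408113688230515), 80.12474822998047) zmed 0.01383608704178707
small 1752 758 ((0.3762235641479492, 0.210929736495018), (0.10229146480560303, 0.07614105194807053), 72.04658508300781) zmed 0.010226468439315295
big 2046 3714 ((0.19651345908641815, 0.3525696396827698), (0.15081886947155, 0.20717674493789673), 4.048259258270264) zmed 0.018832892300691517
chg 1159 1923 ((0.5677513480186462, -0.1844235062599182), (0.14217251539230347, 0.14798764884471893), 17.68872833251953) zmed 0.02535379027177287
bigchg 2007 3858 ((0.17261403799057007, -0.30692750215530396), (0.19544483721256256, 0.20162153244018555), 19.565706253051758) zmed 0.03232157270700464
pink 1668 1949 ((0.3763638138771057, -0.03618320822715759), (0.14639078080654144, 0.1468733698129654), 33.466773986816406) zmed 0.024607097865431582
```

View pics/crop1.png

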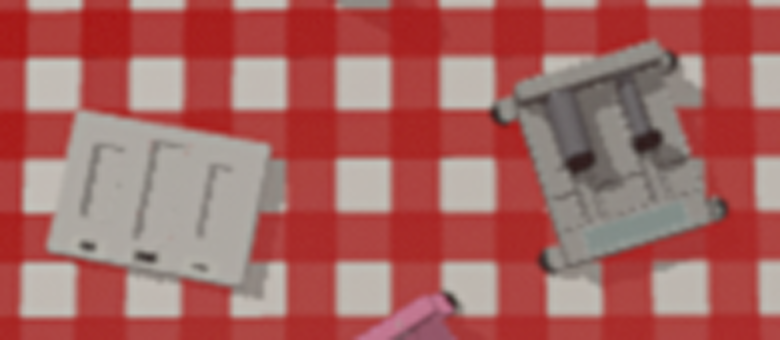

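The crop confirms it: the meant charger is the grey one with feet. The measured 142 x 148 mm matches 140 x 152, against 195 mm for the other grey one. Its left bay holds the fat cell (crop 570,120) and its right bay the thin one (635,110). The tray measures 156 x 114 mm and z is 14 mm, so it is the middle-sized one. Estimated yaws are about +17.7° for the charger and -10° for the tray. Next I move over the tray for a closer look.

>>> step_arm(
  series=[23.5,-43,0,0,0,16.6,0,23.5,-43,0,0,0,16.6,0,23.5,-43,0,0,0,16.6,0,23.5,-43,0,0,0,16.6,0,23.5,-43,0,0,0,16.6,0,23.5,-43,0,0,0,16.6,0,23.5,-43,0,0,0,16.6,0,23.5,-43,0,0,0,16.6,0,23.5,-43,0,0,0,16.6,0,23.5,-43,0,0,0,16.6,0],
)

```text
clock: 1.1
ee_pos: [0.5381, 0.1709, 0.2265]
ee_rot: [0.996, -0.088, -0.0, 0.0]
ft_force: [0.2, 0.9, 0.2]
opening: 0.0877
grasp_force: 0.0
```

```bash
python3 - <<'E'
from h import *
for i in range(1):
    c,im,d=shot('wrist');np.savez('w_tray.npz',im=im,d=d,K=c[0],D=c[1],M=c[2]);cv2.imwrite('pics/w_tray.png',im)
s=ctrl.sense();print(s['clock'],s['ee_pos'],s['joint_pos'],s['joint_velocities'],R.from_quat(s['ee_rot']).as_matrix()[:,0])
E
```

```text
1.15 [0.53964654 0.1673328  0.22625561] [ 6.47716429e-01  1.79501127e-01 -2.34799539e-01  1.04869166e-03
 -1.15796875e+00  7.45096024e-01] [ 0.07662557 -0.00736994 -0.01697381 -0.01090074  0.00542387 -0.1332686 ] [ 9.84277079e-01 -1.76631099e-01 -2.93352571e-04]
```

View pics/w_tray.png

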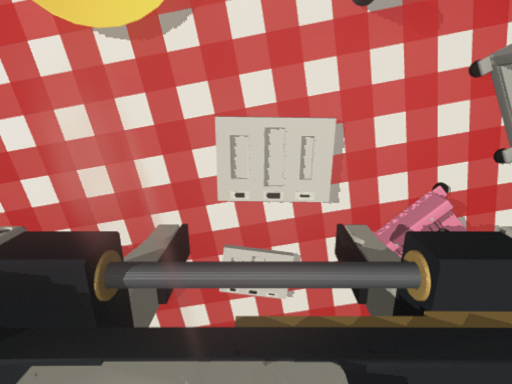

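The wrist view shows the meant tray at (275,160), with its nests at columns 240 (medium), 275 (long) and 307 (thin). The labels at the bottom (-x) end are right. I measure the tray's edges and its nests.

```bash
cat >> h.py <<'E'
def load(f):
    z=np.load(f); c=(z['K'],z['D'],z['M']); im,d=z['im'],z['d']
    uu,vv=np.meshgrid(np.arange(512),np.arange(384))
    return c,im,d,bydepth(c,np.c_[uu.ravel(),vv.ravel()],d).reshape(384,512,3)
E
python3 - <<'E'
from h import *
c,im,d,P=load('w_tray.npz')
z=P[...,2]
print('table',np.median(z[60:110,350:420]),'top',np.median(z[185:190,225:330]), np.std(z[120:128,225:330]))
m=((z>.008)&(z<.022)).astype(np.uint8)
m[:105]=0;m[212:]=0;m[:,:205]=0;m[:,345:]=0
m=cv2.morphologyEx(m,cv2.MORPH_OPEN,np.ones((3,3)))
cn=max(cv2.findContours(m,0,2)[0],key=cv2.contourArea)
Q=onplane(c,cn.reshape(-1,2),.014)
print('depthrect',cv2.minAreaRect(Q[:,:2].astype(np.float32)))
# colour: low saturation bounded inside; dilated
hsv=cv2.cvtColor(im,cv2.COLOR_BGR2HSV)
m2=(hsv[...,1]<30).astype(np.uint8)&cv2.dilate(m,np.ones((5,5)))&(hsv[...,2]>150).astype(np.uint8)
# nests by depth
g=cv2.cvtColor(im,cv2.COLOR_BGR2GRAY)
cv2.imwrite('pics/crop2.png',cv2.resize(im[110:210,205:350],None,fx=5,fy=5,interpolation=cv2.INTER_CUBIC))
ne=((z<.0115)&(z>.006)).astype(np.uint8);ne[:118]=0;ne[192:]=0;ne[:,:222]=0;ne[:,330:]=0
ne=cv2.morphologyEx(ne,cv2.MORPH_OPEN,np.ones((3,3)))
n,l,s,ct=cv2.connectedComponentsWithStats(ne)
for k in range(1,n):
    if s[k,4]>80:
        q=onplane(c,np.argwhere(l==k)[:,::-1],.009)[:,:2].astype(np.float32);print(s[k],cv2.minAreaRect(q),q.mean(0))
E
```

```text
table -0.000495864464264334 top 0.013110226989293594 0.035994164301014514
depthrect ((0.5380420088768005, 0.1552211344242096), (0.14955373108386993, 0.10998895764350891), 79.22636413574219)
[ 264  128   21   58 1089] ((0.5414586663246155, 0.15439029037952423), (0.024476226419210434, 0.07557959854602814), 79.04263305664062) [0.54233456 0.15423425]
[231 136  17  43 709] ((0.5493372082710266, 0.19909772276878357), (0.021275829523801804, 0.05549794062972069), 79.11099243164062) [0.5499959  0.19866414]
[300 137  13  42 476] ((0.5333203077316284, 0.11290808767080307), (0.0149766206741333, 0.05426020547747612), 79.54084014892578) [0.533802 0.112907]
```

View pics/crop2.png

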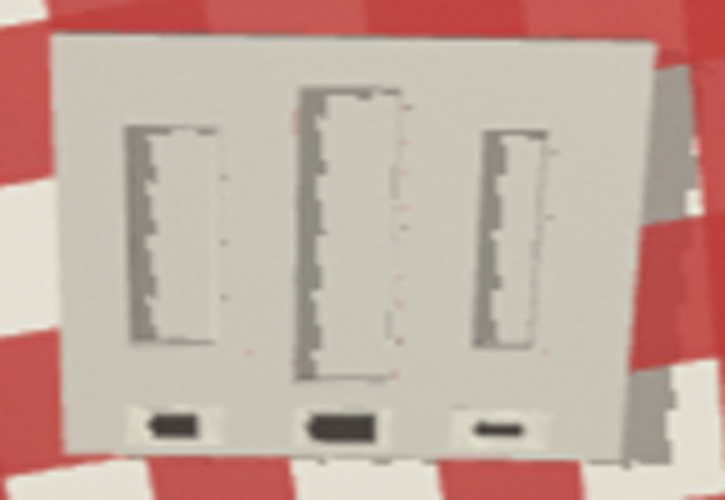

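>>> step_arm(
  series=[3,-31,0,0,0,28,0,3,-31,0,0,0,28,0,3,-31,0,0,0,28,0,3,-31,0,0,0,28,0,3,-31,0,0,0,28,0,3,-31,0,0,0,28,0,3,-31,0,0,0,28,0,3,-31,0,0,0,28,0,3,-31,0,0,0,28,0,3,-31,0,0,0,28,0],
)

```text
clock: 2.15
ee_pos: [0.5675, -0.136, 0.2264]
ee_rot: [0.988, 0.156, -0.0, -0.0]
ft_force: [0.5, 0.9, -0.2]
opening: 0.0879
grasp_force: 0.0
```

```bash
python3 - <<'E'
from h import *
c,im,d=shot('wrist');np.savez('w_chg.npz',im=im,d=d,K=c[0],D=c[1],M=c[2]);cv2.imwrite('pics/w_chg.png',im)
s=ctrl.sense();print(s['clock'],s['ee_pos'],s['joint_pos'],np.abs(s['joint_velocities']).max(),R.from_quat(s['ee_rot']).as_matrix()[:,0])
E
```

```text
2.2 [ 0.5675567  -0.13570166  0.22648315] [ 1.00112209e-01  2.09503990e-01 -1.95559932e-01 -1.53437220e-04
 -1.16583295e+00  1.78544649e+00] 0.00833898449431411 [ 9.50888684e-01  3.09533044e-01 -6.82033073e-05]
```

View pics/w_chg.png

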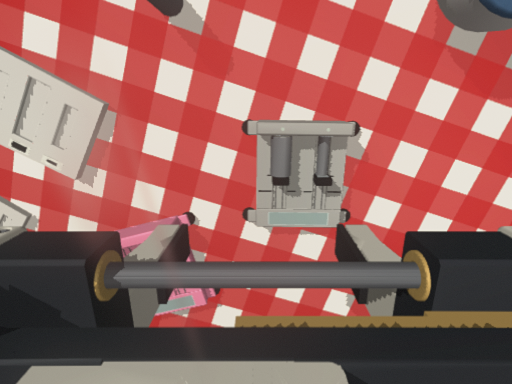

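The wrist view shows the charger: fat cell at (281,157) in the left bay, thin cell at (322,157) in the right, black tabs at (281,181) and (322,181), and longer mark lines near row 190. Next I measure them.

```bash
python3 - <<'E'
from h import *
c,im,d,P=load('w_chg.npz')
z=P[...,2]
print('table',np.median(z[250:256,60:100]),np.median(z[60:100,300:400]))
def rect(m,zp,name):
    m=cv2.morphologyEx(m.astype(np.uint8),cv2.MORPH_OPEN,np.ones((2,2)))
    cn=max(cv2.findContours(m,0,1)[0],key=cv2.contourArea)
    r=cv2.minAreaRect(onplane(c,cn.reshape(-1,2),zp)[:,:2].astype(np.float32));print(name,r,cv2.contourArea(cn));return r
box=np.zeros(z.shape,bool);box[112:232,236:366]=1
rect(box&(z>.018)&(z<.032),.024,'deck')
rect(box&(z>.04)&(z<.05)&(np.indices(z.shape)[0]<140),.046,'endblock')
yaw=np.radians(18)
q=P[box&(z>.018)&(z<.05)];
# cell: points above deck in left bay
bb=np.zeros(z.shape,bool);bb[137:176,262:298]=1
m=bb&(z>.036)&(z<.05)
q=P[m];vx,vy,x0,y0=cv2.fitLine(q[:,:2].astype(np.float32),cv2.DIST_HUBER,0,.01,.01).ravel()
print('cell',len(q),q.mean(0),z[m].max(),np.degrees(np.arctan2(vy,vx)),cv2.minAreaRect(q[:,:2].astype(np.float32)))
g=cv2.cvtColor(im,cv2.COLOR_BGR2GRAY)
for u0 in (270,310):
    b=np.zeros(z.shape,bool);b[165:195,u0-6:u0+28]=1
    t=b&(z>.040)&(z<.052)&(g<60)
    q=P[t];print('tab',len(q),q.mean(0),cv2.minAreaRect(q[:,:2].astype(np.float32)),np.argwhere(t).min(0),np.argwhere(t).max(0))
cv2.imwrite('pics/crop3.png',cv2.resize(im[112:232,236:366],None,fx=5,fy=5,interpolation=cv2.INTER_CUBIC))
E
```

```text
table 0.31033906111109943 -0.000627370712219244
deck ((0.5579542517662048, -0.19036149978637695), (0.12186111509799957, 0.1114400178194046), 17.27825927734375) 6139.5
endblock ((0.625998854637146, -0.16944511234760284), (0.015414014458656311, 0.11150098592042923), 16.916168212890625) 1195.5
cell 792 [ 0.58790003 -0.15223299  0.04290464] 0.04691680404387416 16.547503 ((0.5872514843940735, -0.15281760692596436), (0.04701302945613861, 0.024654194712638855), 17.359474182128906)
tab 116 [ 0.56000211 -0.16197482  0.04594666] ((0.5600077509880066, -0.1618667095899582), (0.008714803494513035, 0.01844932697713375), 16.7399845123291) [177 273] [184 288]
tab 137 [ 0.57514266 -0.21059641  0.04568143] ((0.5749180912971497, -0.210654154419899), (0.009291509166359901, 0.01999659277498722), 18.10338592529297) [177 314] [185 331]
```

View pics/crop3.png

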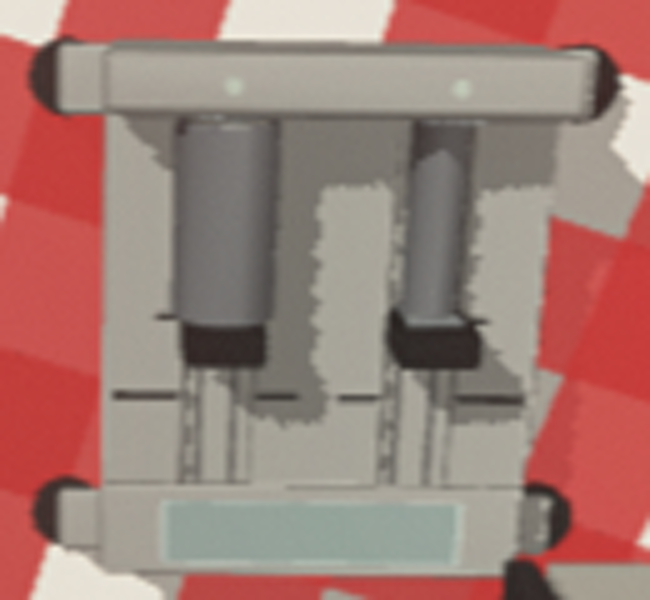

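Measured: charger middle about (0.567,-0.187) with yaw 17.2°, and short cell at (0.588,-0.153). The tops read 46–47 mm, which fits. I pre-close to about 38 mm so the fingers clear the thin cell, and go above the cell.

>>> step_arm(
  series=[2,-1.75,-13,0,0,-0.8,145,2,-1.75,-13,0,0,-0.8,145,2,-1.75,-13,0,0,-0.8,145,2,-1.75,-13,0,0,-0.8,145,2,-1.75,-13,0,0,-0.8,145,2,-1.75,-13,0,0,-0.8,145,2,-1.75,-13,0,0,-0.8,145,2,-1.75,-13,0,0,-0.8,145],
)

```text
clock: 3.0
ee_pos: [0.5884, -0.1539, 0.0984]
ee_rot: [0.989, 0.149, 0.001, 0.0]
ft_force: [-0.3, -0.4, 0.5]
opening: 0.038
grasp_force: 0.0
```

```bash
python3 - <<'E'
from h import *
c,im,d=shot('wrist');np.savez('w2.npz',im=im,d=d,K=c[0],D=c[1],M=c[2]);cv2.imwrite('pics/w2.png',im)
s=ctrl.sense();print(s['clock'],s['ee_pos'],s['opening'],s['joint_pos'],R.from_quat(s['ee_rot']).as_matrix()[:,0])
c,im,d,P=load('w2.npz');z=P[...,2]
T=R.from_quat(s['ee_rot']).as_matrix();q=(P-s['ee_pos'])@T   # tool coords
g=cv2.cvtColor(im,cv2.COLOR_BGR2GRAY)
m=(z>.035)&(z<.05)&(abs(q[...,0]-.0)<.028)&(abs(q[...,1])<.02)&(q[...,2]>.03)
p=P[m]; print(m.sum(),np.percentile(q[m],[1,50,99],axis=0),cv2.minAreaRect(p[:,:2].astype(np.float32)))
E
```

```text
3.05 [ 0.58816459 -0.1539587   0.09805327] 0.03796765255996078 [ 6.49840321e-02  3.58660687e-01 -3.06260824e-01  9.47872372e-05
 -9.03485866e-01  1.80566115e+00] [0.95536109 0.29543168 0.002306  ]
2139 [[-0.02743907 -0.01467357  0.05147451]
 [ 0.00199446 -0.00076766  0.05424302]
 [ 0.02749329  0.01415809  0.06160417]] ((0.5882693529129028, -0.15382914245128632), (0.0558064803481102, 0.03941601887345314), 17.48392105102539)
```

View pics/w2.png

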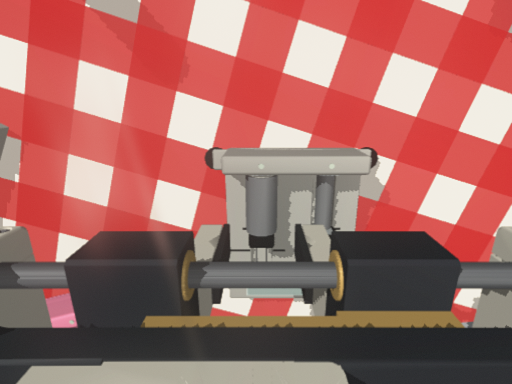

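The fat cell (col 261, rows 175–235) lies centred between the fingers, offset under 1 mm, and its top height matches. Now I go down.

>>> step_arm(
  series=[0,0,-2,0,0,0,145,0,0,-4,0,0,0,145,0,0,-5.5,0,0,0,145,0,0,-6.3,0,0,0,145,0,0,-6.7,0,0,0,145,0,0,-6.7,0,0,0,145,0,0,-6.7,0,0,0,145],
)

```text
clock: 3.75
ee_pos: [0.5881, -0.1542, 0.0303]
ee_rot: [0.989, 0.149, 0.001, 0.0]
ft_force: [-0.2, -0.7, 0.2]
opening: 0.0378
grasp_force: 0.0
```

>>> step_arm(
  series=[0,0,-0.2,0,0,0,145,0,0,-0.2,0,0,0,145,0,0,-0.2,0,0,0,255,0,0,-0.2,0,0,0,255,0,0,-0.2,0,0,0,255,0,0,-0.2,0,0,0,255,0,0,-0.2,0,0,0,255,0,0,-0.2,0,0,0,255,0,0,-0.2,0,0,0,255],
)

```text
clock: 4.65
ee_pos: [0.5876, -0.1539, 0.0277]
ee_rot: [0.989, 0.149, 0.0, -0.0]
ft_force: [-1.2, 4.7, 3.3]
opening: 0.025
grasp_force: 30.0
```

>>> step_arm(
  series=[0,0,0.5,0,0,0,255,0,0,1.5,0,0,0,255,0,0,3,0,0,0,255,0,0,5,0,0,0,255,0,0,7,0,0,0,255,0,0,9,0,0,0,255,0,0,9,0,0,0,255,0,0,9,0,0,0,255],
)

```text
clock: 5.45
ee_pos: [0.5875, -0.1544, 0.1184]
ee_rot: [0.989, 0.149, 0.0, 0.0]
ft_force: [0.1, -0.6, -1.0]
opening: 0.0255
grasp_force: 30.0
```

```bash
python3 - <<'E'
from h import *
c,im,d=shot('wrist');np.savez('w3.npz',im=im,d=d,K=c[0],D=c[1],M=c[2])
s=ctrl.sense();print(s['clock'],s['ee_pos'],s['opening'],s['grasp_force'])
c,im,d,P=load('w3.npz')
T=R.from_quat(s['ee_rot']).as_matrix();q=(P-s['ee_pos'])@T
m=(abs(q[...,1])<.004)&(q[...,2]>-.02)&(q[...,2]<.02)&(abs(q[...,0])<.045)
a=q[m];i=np.argsort(a[:,0]);print(m.sum());print(np.round(a[i][::max(1,len(i)//25)],4))
t=R.from_euler('z',17.2,degrees=True).as_matrix()
cv2.imwrite('pics/w3.png',cv2.resize(im[130:330,150:380],None,fx=3,fy=3))
E
```

```text
5.5 [ 0.58703804 -0.1543561   0.11758953] 0.02522875131754621 29.99912828207016
987
[[-0.0236 -0.0032 -0.0176]
 [-0.0212 -0.0037 -0.0189]
 [-0.0028  0.0013 -0.0181]
 [-0.001  -0.0036 -0.017 ]
 [ 0.0006  0.0024 -0.0177]
 [ 0.0022  0.0034 -0.0174]
 [ 0.0036 -0.003  -0.0177]
 [ 0.0053  0.0013 -0.0174]
 [ 0.0068 -0.0003 -0.0181]
 [ 0.0084  0.0002 -0.0178]
 [ 0.0101  0.0018 -0.0188]
 [ 0.0115  0.0007 -0.0182]
 [ 0.0131  0.0007 -0.0178]
 [ 0.0146  0.0039 -0.0187]
 [ 0.016  -0.0003 -0.0179]
 [ 0.0175  0.0023 -0.0175]
 [ 0.019  -0.0014 -0.0183]
 [ 0.0204 -0.0009 -0.0188]
 [ 0.0217 -0.0034 -0.0181]
 [ 0.0232 -0.0019 -0.0176]
 [ 0.0238 -0.001   0.0063]
 [ 0.024  -0.0014 -0.0095]
 [ 0.0243  0.0002 -0.0146]
 [ 0.0252 -0.0014 -0.0094]
 [ 0.0259  0.0002 -0.0099]
 [ 0.0262  0.0018 -0.0074]]
```

View pics/w3.png

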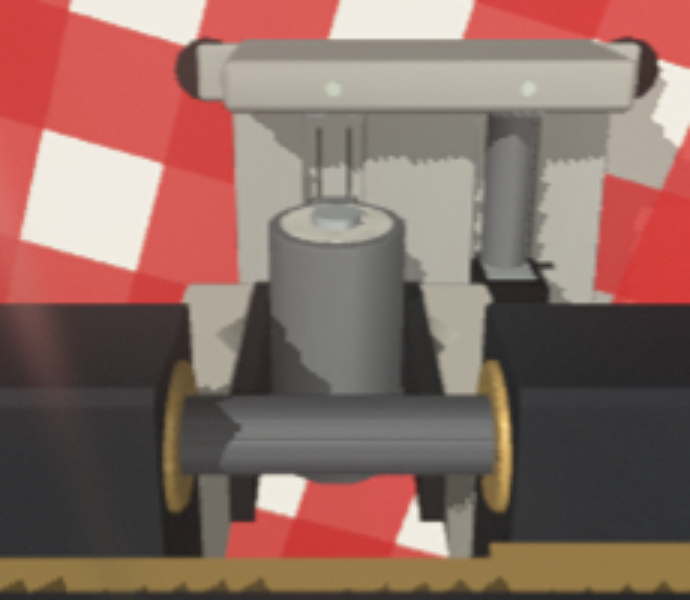

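The cell is held level (nub at crop 335,215): its axis is 5 mm behind the tips and its middle is 1 mm ahead of the grip. The thin cell is still in its bay. Now to the tray.

>>> step_arm(
  series=[-0.4,3.5,0,0,0,-2.8,255,-0.8,7.5,0,0,0,-6,255,-1.3,12,0,0,0,-10,255,-1.8,16.5,0,0,0,-14,255,-2.3,21,0,0,0,-18,255,-2.8,25.5,-0.5,0,0,-21,255,-3.3,30,-1,0,0,-24.5,255,-3.7,33.5,-1.8,0,0,-27,255,-3.85,35.3,-1.8,0,0,-28.1,255,-3.85,35.3,-1.8,0,0,-28.1,255],
)

```text
clock: 6.5
ee_pos: [0.5483, 0.2007, 0.0983]
ee_rot: [0.996, -0.094, -0.001, 0.001]
ft_force: [-0.2, 0.4, -0.3]
opening: 0.0254
grasp_force: 30.0
```

>>> step_arm(
  series=[0,0,0,0,0,0,255,0,0,0,0,0,0,255],
)

```text
clock: 6.7
ee_pos: [0.5488, 0.1979, 0.0991]
ee_rot: [0.995, -0.095, -0.0, 0.0]
ft_force: [0.3, -0.1, 0.0]
opening: 0.0252
grasp_force: 30.0
```

```bash
python3 - <<'E'
from h import *
c,im,d=shot('wrist');np.savez('w4.npz',im=im,d=d,K=c[0],D=c[1],M=c[2]);cv2.imwrite('pics/w4.png',im)
s=ctrl.sense();x=R.from_quat(s['ee_rot']).as_matrix()[:,0];print(s['clock'],s['ee_pos'],s['opening'],np.degrees(np.arctan2(x[1],x[0])))
c,im,d,P=load('w4.npz');z=P[...,2]
ne=((z<.0115)&(z>.006)&(P[...,0]>.45)&(P[...,0]<.62)&(P[...,1]<.25)&(P[...,1]>.07)).astype(np.uint8)
ne=cv2.morphologyEx(ne,cv2.MORPH_OPEN,np.ones((3,3)))
n,l,st,ct=cv2.connectedComponentsWithStats(ne)
for k in range(1,n):
    if st[k,4]>100:
        q=onplane(c,np.argwhere(l==k)[:,::-1],.009)[:,:2].astype(np.float32);print(st[k],cv2.minAreaRect(q))
m=((z<.019)&(z>.006)&(P[...,0]>.45)&(P[...,0]<.63)&(P[...,1]<.27)&(P[...,1]>.05)).astype(np.uint8)
m=cv2.morphologyEx(m,cv2.MORPH_OPEN,np.ones((3,3)))
q=onplane(c,np.argwhere(m)[:,::-1],.014)[:,:2].astype(np.float32);print('tray visible',cv2.minAreaRect(q))
E
```

```text
6.75 [0.54895215 0.19778536 0.09932165] 0.025244278238039142 -10.975918643791072
[ 297  149   31   82 2159] ((0.5408109426498413, 0.15397241711616516), (0.02468040958046913, 0.07571222633123398), 79.16996002197266)
[248 161  26  37 924] ((0.5602424740791321, 0.19658783078193665), (0.022156506776809692, 0.03284744173288345), 79.07440185546875)
[ 349  160   23   61 1060] ((0.5329524278640747, 0.1118353083729744), (0.015779882669448853, 0.05608697608113289), 79.31709289550781)
tray visible ((0.5493268966674805, 0.15265554189682007), (0.15024378895759583, 0.08817582577466965), 79.10186004638672)
```

View pics/w4.png

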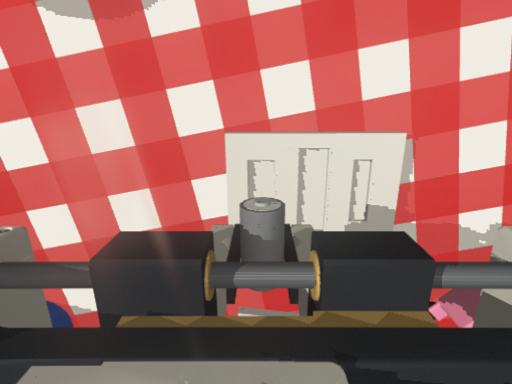

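The short nest (248–274, 161–198) is straight ahead of and under the cell. The three nests agree on a nest middle of (0.549,0.198), so the lateral correction is about 0.5 mm. Now I lower.

>>> step_arm(
  series=[-0.1,0.05,-2,0,0,0,255,-0.1,0.05,-4.5,0,0,0,255,-0.1,0.05,-6,0,0,0,255,-0.1,0.05,-7,0,0,0,255,-0.1,0.05,-7.4,0,0,0,255,-0.1,0.05,-7.6,0,0,0,255,-0.1,0.05,-7.6,0,0,0,255,-0.1,0.05,-7.6,0,0,0,255],
)

```text
clock: 7.55
ee_pos: [0.5485, 0.1996, 0.0243]
ee_rot: [0.995, -0.095, 0.0, -0.0]
ft_force: [0.7, -0.0, -1.7]
opening: 0.0251
grasp_force: 30.0
```

>>> step_arm(
  series=[0,0,-0.2,0,0,0,255,0,0,-0.3,0,0,0,255,0,0,-0.4,0,0,0,255,0,0,-0.5,0,0,0,255,0,0,-0.5,0,0,0,255],
)

```text
clock: 8.05
ee_pos: [0.5479, 0.1993, 0.0184]
ee_rot: [0.995, -0.095, -0.0, 0.0]
ft_force: [-1.0, 0.2, 0.3]
opening: 0.0254
grasp_force: 30.0
```

>>> step_arm(
  series=[0,0,-0.05,0,0,0,255,0,0,-0.1,0,0,0,255,0,0,-0.1,0,0,0,255],
)

```text
clock: 8.35
ee_pos: [0.548, 0.1993, 0.0175]
ee_rot: [0.995, -0.095, -0.0, 0.0]
ft_force: [-0.1, -0.2, -1.1]
opening: 0.0252
grasp_force: 30.0
```

```bash
python3 - <<'E'
from h import *
s=ctrl.sense();print(s['ee_pos'],s['ft_force'],s['torque'])
c,im,d=shot('wrist');np.savez('w5.npz',im=im,d=d,K=c[0],D=c[1],M=c[2]);cv2.imwrite('pics/w5.png',cv2.resize(im[130:310,170:420],None,fx=3,fy=3))
s=ctrl.sense();print(s['ee_pos'],s['ft_force'])
c,im,d,P=load('w5.npz');z=P[...,2]
T=R.from_quat(s['ee_rot']).as_matrix();q=(P-s['ee_pos'])@T
m=(abs(q[...,1])<.004)&(abs(q[...,0]-.012)<.008)&(z<.06)
print('cell top',np.median(z[m]),'tray top',np.median(z[(abs(q[...,1]-.022)<.004)&(abs(q[...,0]-.035)<.006)]),m.sum())
E
```

```text
[0.54801743 0.19934331 0.01748532] [-0.08371775 -0.24962368 -1.11580901] [-0.02629909  0.05045359 -0.01298936]
[0.5480642  0.19936731 0.01752914] [-0.77061352 -0.42814701 -1.37157371]
cell top 0.03478523437808359 tray top 0.10414370582093554 423
```

View pics/w5.png

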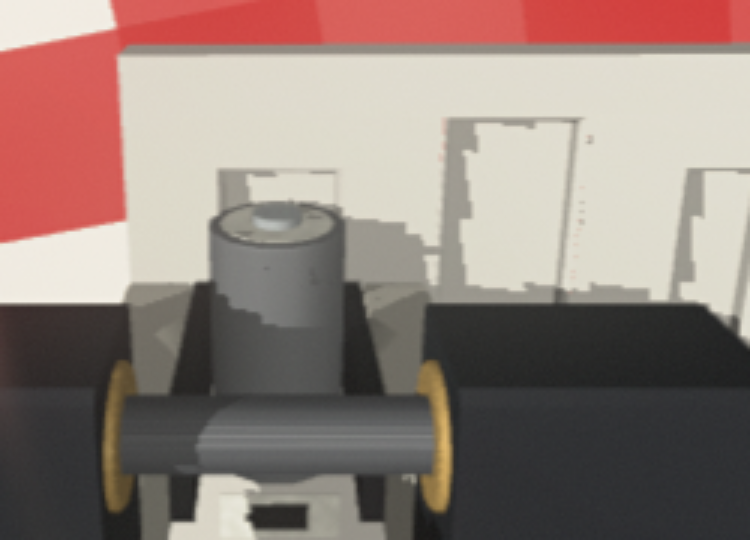

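The cell sits centred over its nest (nest cols 218–338, cell 210–343). It isn't touching yet, since its weight still shows in the force. I lower in fine steps.

>>> step_arm(
  series=[0,0,-0.05,0,0,0,255,0,0,-0.05,0,0,0,255],
)

```text
clock: 8.6
ee_pos: [0.548, 0.1993, 0.017]
ee_rot: [0.995, -0.095, -0.0, 0.0]
ft_force: [0.5, 0.2, -1.2]
opening: 0.025
grasp_force: 30.0
```

>>> step_arm(
  series=[0,0,-0.05,0,0,0,255,0,0,-0.05,0,0,0,255],
)

```text
clock: 8.8
ee_pos: [0.548, 0.1993, 0.0165]
ee_rot: [0.995, -0.095, -0.0, 0.0]
ft_force: [0.1, 0.0, -1.1]
opening: 0.0254
grasp_force: 30.0
```

>>> step_arm(
  series=[0,0,-0.05,0,0,0,255,0,0,-0.05,0,0,0,255],
)

```text
clock: 9.0
ee_pos: [0.5481, 0.1994, 0.0163]
ee_rot: [0.995, -0.095, 0.0, -0.0]
ft_force: [-0.8, 0.1, 2.4]
opening: 0.025
grasp_force: 30.0
```

Contact comes at the expected floor height. I release and rise.

>>> step_arm(
  series=[0,0,0,0,0,0,180,0,0,0,0,0,0,160,0,0,0,0,0,0,145,0,0,0,0,0,0,145,0,0,1,0,0,0,145,0,0,3,0,0,0,145,0,0,6,0,0,0,145,0,0,9,0,0,0,145,0,0,9,0,0,0,145,0,0,9,0,0,0,145],
)

```text
clock: 10.0
ee_pos: [0.5485, 0.1997, 0.1074]
ee_rot: [0.995, -0.095, 0.001, -0.001]
ft_force: [0.2, 0.4, -0.1]
opening: 0.0379
grasp_force: 0.0
```

```bash
python3 - <<'E'
from h import *
c,im,d=shot('wrist');np.savez('w6.npz',im=im,d=d,K=c[0],D=c[1],M=c[2])
s=ctrl.sense();print(s['ee_pos'],s['opening'])
c,im,d,P=load('w6.npz')
yaw=np.radians(-10.9);Rz=np.array([[np.cos(yaw),-np.sin(yaw)],[np.sin(yaw),np.cos(yaw)]])
q=(P[...,:2]-[.5491,.1983])@Rz; z=P[...,2]
m=(z>.024)&(z<.045)&(abs(q[...,0])<.04)&(abs(q[...,1])<.02)
print('cell in nest',m.sum(),'z99',np.percentile(z[m],[50,90,99]),np.percentile(q[m],[1,99],axis=0))
for lo in(-.02,-.01,0,.01,.02):
    k=m&(abs(q[...,0]-lo)<.004)
    if k.sum()>5: print(lo,k.sum(),np.percentile(z[k],95))
E
```

```text
[0.54784836 0.19930884 0.10638182] 0.03774437723924317
cell in nest 1590 z99 [0.03202217 0.03400091 0.03491364] [[-0.02492598 -0.01112977]
 [ 0.02279898  0.01304758]]
-0.02 239 0.0342179088387985
-0.01 243 0.03437431943018456
0 255 0.03439058322386148
0.01 265 0.034303187352681744
0.02 285 0.0345094912166352
```

The cell lies level in its nest, with its top at 34–35 mm along its whole length and its ends within the nest. Now back to the charger, over the left slide's tab at home.

>>> step_arm(
  series=[0.4,-4,0,0,0,4,162,0.8,-8.5,0,0,0,8,162,1.2,-13,0,0,0,12,162,1.5,-18,0,0,0,16,162,1.9,-23,0,0,0,20,162,2.3,-28,0,0,0,24,162,2.7,-33,0,0,0,27,162,2.9,-35.7,0,0,0,28.1,162,2.9,-35.7,0,0,0,28.1,162,2.9,-35.7,0,0,0,28.1,162],
)

```text
clock: 11.05
ee_pos: [0.5762, -0.1584, 0.1048]
ee_rot: [0.989, 0.148, -0.001, -0.0]
ft_force: [-0.2, 1.1, -0.8]
opening: 0.0319
grasp_force: 0.0
```

>>> step_arm(
  series=[0,0,0,0,0,0,162,0,0,0,0,0,0,162],
)

```text
clock: 11.25
ee_pos: [0.577, -0.1566, 0.1059]
ee_rot: [0.989, 0.15, -0.0, -0.0]
ft_force: [0.3, -0.3, 0.4]
opening: 0.0321
grasp_force: 0.0
```

```bash
python3 - <<'E'
from h import *
c,im,d=shot('wrist');np.savez('w7.npz',im=im,d=d,K=c[0],D=c[1],M=c[2])
s=ctrl.sense();T=R.from_quat(s['ee_rot']).as_matrix();print(s['clock'],s['ee_pos'],s['opening'],np.degrees(np.arctan2(T[1,0],T[0,0])))
cv2.imwrite('pics/w7.png',cv2.resize(im[140:310,190:390],None,fx=3.8,fy=3.5,interpolation=cv2.INTER_CUBIC))
c,im,d,P=load('w7.npz');z=P[...,2];q=(P-s['ee_pos'])@T
g=cv2.cvtColor(im,cv2.COLOR_BGR2GRAY)
m=(z>.040)&(z<.052)&(g<70)&(abs(q[...,0])<.02)&(abs(q[...,1])<.02)
print('tab tool',m.sum(),np.percentile(q[m],[2,50,98],axis=0))
e=(z>.040)&(z<.05)&(q[...,0]>.03)&(q[...,0]<.07)&(q[...,1]>-.1)&(q[...,1]<.12)
r=cv2.minAreaRect(P[e][:,:2].astype(np.float32));print('end',r,(np.r_[r[0],.046]-s['ee_pos'])@T)
E
```

```text
11.3 [ 0.57708222 -0.15656037  0.10598179] 0.03225646777614624 17.25463844794457
tab tool 320 [[-4.94511619e-03 -9.44462445e-03  5.88714425e-02]
 [ 3.90067702e-04  4.44896770e-05  6.01088329e-02]
 [ 4.49281278e-03  9.55922087e-03  6.38698599e-02]]
end ((0.6267345547676086, -0.16868466138839722), (0.015369325876235962, 0.11220799386501312), 17.246423721313477) [0.0438338  0.02631186 0.05997042]
```

View pics/w7.png

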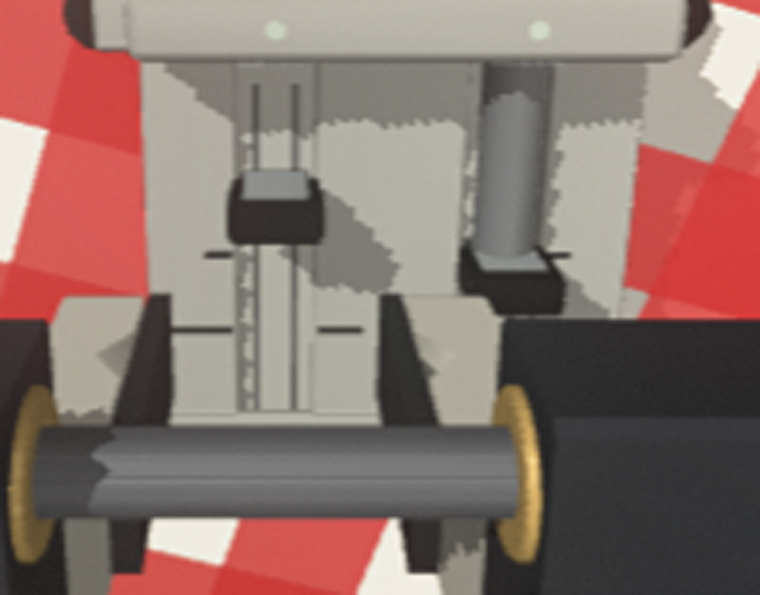

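The slide is home: its tab (crop 275,207) lies exactly below the grasp line, and the far mark lines are at crop row 328. Now I go down and pinch it.

>>> step_arm(
  series=[0,0,-2,0,0,0,162,0,0,-4.5,0,0,0,162,0,0,-6,0,0,0,162,0,0,-7,0,0,0,162,0,0,-7.6,0,0,0,162,0,0,-7.6,0,0,0,162,0,0,-7.6,0,0,0,162],
)

```text
clock: 12.0
ee_pos: [0.5776, -0.1575, 0.0307]
ee_rot: [0.989, 0.149, 0.0, 0.0]
ft_force: [0.1, 0.1, 0.1]
opening: 0.0321
grasp_force: 0.0
```

>>> step_arm(
  series=[0,0,0,0,0,0,255,0,0,0,0,0,0,255,0,0,0,0,0,0,255,0,0,0,0,0,0,255,0,0,0,0,0,0,255],
)

```text
clock: 12.5
ee_pos: [0.5772, -0.1568, 0.0308]
ee_rot: [0.989, 0.149, 0.0, -0.0]
ft_force: [-2.2, 5.5, 5.3]
opening: 0.0197
grasp_force: 30.0
```

>>> step_arm(
  series=[-0.4,-0.12,0,0,0,0,255,-0.9,-0.28,0,0,0,0,255,-1.5,-0.46,0,0,0,0,255,-2.1,-0.65,0,0,0,0,255,-2.7,-0.84,0,0,0,0,255,-3.3,-1.02,0,0,0,0,255,-3.75,-1.16,0,0,0,0,255,-4.0,-1.24,0,0,0,0,255,-4.0,-1.24,0,0,0,0,255,-4.0,-1.24,0,0,0,0,255],
)

```text
clock: 13.5
ee_pos: [0.5394, -0.1686, 0.0308]
ee_rot: [0.989, 0.149, 0.002, -0.0]
ft_force: [4.8, 8.8, -1.7]
opening: 0.0194
grasp_force: 30.0
```

```bash
python3 - <<'E'
from h import *
c,im,d=shot('wrist');np.savez('w8.npz',im=im,d=d,K=c[0],D=c[1],M=c[2])
s=ctrl.sense();T=R.from_quat(s['ee_rot']).as_matrix();print(s['clock'],s['ee_pos'],s['opening'],s['ft_force'])
v=s['ee_pos'][:2]-[.5774,-.1570];print('moved',v@[.955,.2965],v@[-.2965,.955])
y0,x0=140,190
big=cv2.resize(im[150:300,190:390],None,fx=4,fy=4,interpolation=cv2.INTER_CUBIC);cv2.imwrite('pics/w8.png',big)
c2,_,_,P=load('w8.npz');z=P[...,2];q=(P-s['ee_pos'])@T
e=(z>.040)&(z<.05)&(q[...,0]>.07)&(q[...,0]<.12)&(q[...,1]>-.1)&(q[...,1]<.12)
r=cv2.minAreaRect(P[e][:,:2].astype(np.float32));print('end',r)
g=cv2.cvtColor(im,cv2.COLOR_BGR2GRAY)
m=(z>.040)&(z<.052)&(abs(q[...,0])<.02)&(abs(q[...,1])<.009)
print('tab',m.sum(),np.percentile(q[m],[2,50,98],axis=0))
E
```

```text
13.55 [ 0.53946324 -0.16859863  0.03082475] 0.019830416795497716 [ 4.21497392  9.78018494 -2.43303809]
moved -0.03966859855709281 0.0001715526152181445
end ((0.6263849139213562, -0.16810384392738342), (0.015512672252953053, 0.1114010438323021), 17.181798934936523)
tab 677 [[-4.54062568e-03 -8.71234069e-03 -1.63705704e-02]
 [ 1.53179046e-03 -8.34255987e-06 -1.49540467e-02]
 [ 4.92838132e-03  8.75494936e-03 -9.56050685e-03]]
```

View pics/w8.png

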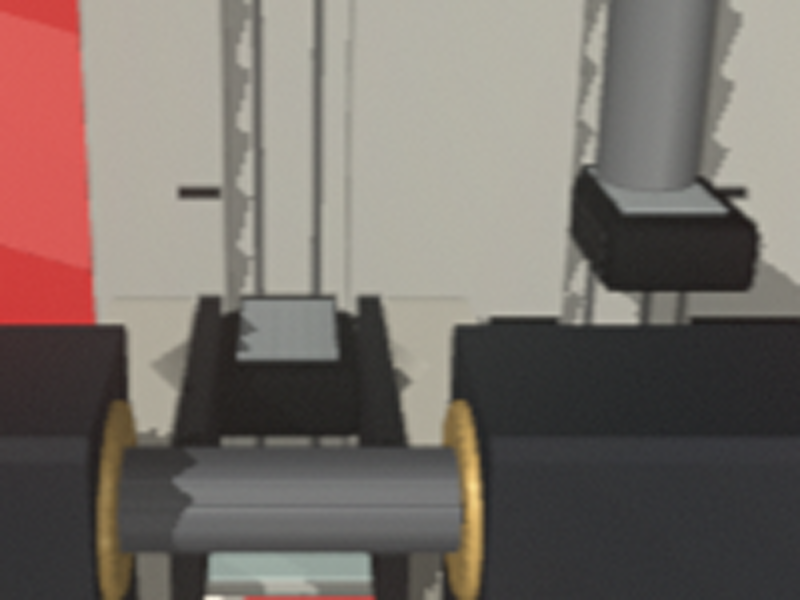

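The slide follows, with the steel plate at crop rows 300–360. The far mark lines show beside the right bay at crop row 320 (490–560 and 690+). I work out the remaining gap by casting both onto their heights.

```bash
python3 - <<'E'
from h import *
c,im,d,P=load('w8.npz');s=ctrl.sense();T=R.from_quat(s['ee_rot']).as_matrix()
g=cv2.cvtColor(im,cv2.COLOR_BGR2GRAY).astype(float)
tx=lambda uv,z:((onplane(c,uv,z)-s['ee_pos'])@T)[:,:2]*1000
# near mark line left (crop 180-220,row192) ; far near right bay: crop 490-560,row 320
for n,us,r0,r1 in(('near',(237,242),193,203),('farR',(316,326),222,231)):
    for u in range(*us): 
        col=g[r0:r1,u];w=np.clip(np.median(col)-15-col,0,None)
        if w.sum()>0 and (u%3==0): print(n,u,r0+(w*np.arange(r1-r0)).sum()/w.sum(),col.astype(int),tx([[u,r0+(w*np.arange(r1-r0)).sum()/w.sum()]],.024))
# plate edges along col 262
for u in(258,262,266):print('plate',u,g[218:246,u].astype(int))
for r in (224,225,239,240,241):print(r,'z47',tx([[262,r]],.047),'z24',tx([[262,r]],.024))
# the first picture at hover
c7,im7,d7,P7=load('w7.npz');g7=cv2.cvtColor(im7,cv2.COLOR_BGR2GRAY).astype(int)
for u in(240,245,280):
    col=g7[226:242,u];k=226+col.argmin();print('far7',u,k,col,onplane(c7,[[u,k]],.024)[0])
E
```

```text
near 237 197.72762645914398 [174 175 174 141  68  53 107 170 174 173] [[ 22.98597335 -14.91611717]]
near 240 197.73151750972764 [176 175 175 141  68  51 107 169 175 173] [[ 22.98483632 -13.12901132]]
farR 318 229.60714285714286 [175 175 174 175 174 176 173  82  40] [[ 2.2947852  34.50535378]]
farR 321 229.6060606060606 [175 174 174 174 175 177 174  81  39] [[ 2.29777005 36.35289557]]
farR 324 229.6060606060606 [176 174 175 175 174 177 174  81  39] [[ 2.30006947 38.20030001]]
plate 258 [173 175 175 176 174 138  80 134 141 140 139 138 140 139 138 139 137 138
 137 137 137 120  58  37  39  38  39  42]
plate 262 [173 174 173 175 172 137  81 135 143 141 140 140 141 139 139 141 139 139
 139 139 139 120  58  35  39  38  42  40]
plate 266 [173 175 174 175 173 138  81 134 139 138 139 138 138 138 137 138 138 139
 137 138 140 121  59  34  37  39  40  41]
224 z47 [[16.2918654  -0.02000879]] z24 [[ 6.01088813 -0.00748479]]
225 z47 [[15.71939769 -0.01952495]] z24 [[ 5.34534157 -0.00692228]]
239 z47 [[ 7.57375671 -0.01264117]] z24 [[-4.12471809e+00  1.08074700e-03]]
240 z47 [[ 6.98241011 -0.01214149]] z24 [[-4.81221310e+00  1.66167101e-03]]
241 z47 [[ 6.38977431 -0.01164073]] z24 [[-5.50120694e+00  2.24385228e-03]]
far7 240 234 [173 173 172 172 173 174 172 109  62 130 168 172 170 170 169 171] [ 0.53535403 -0.14879448  0.024     ]
far7 245 234 [171 172 172 171 172 172 172 108  63 132 168 173 173 170 171 171] [ 0.53669532 -0.15310403  0.024     ]
far7 280 234 [174 174 174 173 174 175 173 111  64 133 172 174 172 172 173 172] [ 0.54608985 -0.18327043  0.024     ]
```

All cues agree: the face is about 3 mm short of the mark (face at tool x ≈ 5.0, mark at 2.0), and the spring reads 7.2 N. I pull 3 mm more.

>>> step_arm(
  series=[-0.15,-0.05,0,0,0,0,255,-0.29,-0.09,0,0,0,0,255,-0.29,-0.09,0,0,0,0,255,-0.29,-0.09,0,0,0,0,255,-0.29,-0.09,0,0,0,0,255],
)

```text
clock: 14.05
ee_pos: [0.5368, -0.1694, 0.0308]
ee_rot: [0.989, 0.149, 0.003, -0.0]
ft_force: [4.4, 9.7, -1.8]
opening: 0.0194
grasp_force: 30.0
```

```bash
cat > gap.py <<'E'
from h import *
import sys
f=sys.argv[1]
s=ctrl.sense();c,im,d=shot('wrist');np.savez(f,im=im,d=d,K=c[0],D=c[1],M=c[2])
c,im,d,P=load(f);T=R.from_quat(s['ee_rot']).as_matrix();q=(P-s['ee_pos'])@T;z=P[...,2]
g=cv2.cvtColor(im,cv2.COLOR_BGR2GRAY).astype(float)
tx=lambda uv,h:((onplane(c,uv,h)-s['ee_pos'])@T)[0,0]*1000
print(s['clock'],s['ee_pos'],s['opening'],s['grasp_force'],'Fx',s['ft_force']@T[:,0])
for u in(238,240):
    col=g[165:208,u];k=col.argmin();w=np.clip(150-col[k-3:k+4],0,None);r=165+k-3+(w*np.arange(7)).sum()/w.sum()
    print('near row',r,'far mark x',tx([[u,r]],.024)-21)
for u in(258,266):
    col=g[205:232,u];k=next(i for i in range(3,25) if col[i]<110);print('plate foot row',205+k,'x',tx([[u,205+k+.5]],.024))
m=(z>.040)&(z<.052)&(abs(q[...,0])<.02)&(abs(q[...,1])<.009)
print('tab x',np.percentile(q[m][:,0],[2,98])*1000)
e=(z>.040)&(z<.05)&(q[...,0]>.07)&(q[...,0]<.12)&(q[...,1]>-.1)&(q[...,1]<.12)
r=cv2.minAreaRect(P[e][:,:2].astype(np.float32));print('mark by end block',((np.r_[r[0],0]-s['ee_pos'])@T)[0]*1000-81.5)
E
python3 gap.py w9.npz
```

```text
14.05 [ 0.53675616 -0.16940752  0.0308254 ] 0.019446042742263196 30.000129640102386 Fx 7.0833804857808325
near row 193.2375478927203 far mark x 4.819329768810821
near row 193.22093023255815 far mark x 4.830722910315767
plate foot row 224 x 5.700765262110643
plate foot row 224 x 5.70515208519579
tab x [-4.6130703   4.94551278]
mark by end block 4.223847396467406
```

>>> step_arm(
  series=[-0.06,-0.02,0,0,0,0,255,-0.06,-0.02,0,0,0,0,255,-0.06,-0.02,0,0,0,0,255,-0.06,-0.02,0,0,0,0,255,-0.06,-0.02,0,0,0,0,255,-0.06,-0.02,0,0,0,0,255,-0.06,-0.02,0,0,0,0,255,-0.06,-0.02,0,0,0,0,255,-0.06,-0.02,0,0,0,0,255,-0.06,-0.02,0,0,0,0,255],
)

```text
clock: 15.1
ee_pos: [0.5362, -0.1696, 0.0308]
ee_rot: [0.989, 0.149, 0.003, -0.0]
ft_force: [5.0, 10.0, -2.5]
opening: 0.0192
grasp_force: 30.0
```

```bash
python3 gap.py w10.npz
```

```text
15.1 [ 0.53624462 -0.16958947  0.03081896] 0.019202864464605212 30.000106394290924 Fx 7.685407765177006
near row 192.3448275862069 far mark x 5.375779619342186
near row 192.3519313304721 far mark x 5.3723990372137465
plate foot row 224 x 5.703170856701506
plate foot row 224 x 5.707492370064035
tab x [-4.6070698   5.01221412]
mark by end block 4.672616471131178
```

The contact face is level with the far mark within about 0.3 mm. The spring reads 7.7 N against 7.6 expected, and the grip has held for a second without creep. I hand in.

```bash
python3 -c "
from rig import ctrl
print(ctrl.job_done())"
```

```text
the job is handed in; nothing more can be done
None
```

The job is handed in: the short cell lies fully down in its own nest, the gripper holds the left bay's slide within about 0.3 mm of the far mark, and the thin cell is still in its bay (I took no closing picture of the long cell, cup or carrier, but nothing was moved near them).

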